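Seed tin away, drawer shut, dibber at the ready

TASK

Clear the seed tin off the seed tray: stand it upright in the open drawer and let go, then push the drawer fully shut. Then draw the wooden dibber out of its slanted holder, turn it upright with the point down, and finish while still holding it there, steady and in the air, its point a few centimetres above the middle of the seed tray. Leave the grey pot and the glass cloche where they stand.

Things in the scene. Friction and masses are not known exactly. Their poses are not given: they have to be found in the camera images.
- tin: Dark green seed tin with a thin white line round its lid and a brass disc on top, a box 60 (x) by 44 (y) by 50 (z) mm, about 0.12 kg, standing on the seed tray. Origin: centre of its underside, z up. Grip it across its 44 mm sides.
- tray: Clear plastic seed tray, fixed, 180 (x) by 130 (y) by 45 mm high, with six cells each filled to the rim by a firm dark brown round plug, so that its top is flat. Origin: centre of its underside, z up.
- tray_middle (a point): Middle of the top of the seed tray, 45 mm above the table, level with rim and plugs.
- case_drawer0 (a joint): How far the one wooden-fronted drawer of the fixed low galvanised case (220 deep, 200 wide, 100 mm high, front towards the robot) is pulled out, in m: 0 is fully shut, front flush with the case; it starts between 0.105 and 0.14; about 1 N of friction and light damping (4 N per m/s), and it stays where it is left.
- drawer_floor (a point): Point on the drawer's inner floor, on its centre line, 50 mm behind the inner face and 71 mm behind the outer face of its front, 22 mm above the table; moves with the drawer; x points into the case, z up. Inside 175 (x) by 158 (y) mm. From the inner face back, a length of the opening less 6 mm is open from above. Sides rise to 78, front to 88 mm above the table; things to 60 mm tall go in.
- case_drawer0_handle (a point): Centre of the drawer's dark bar handle, a bar 100 mm long along y, 35 mm in front of the panel and 62 mm above the table; moves with the drawer, same axes as drawer_floor. Pushing it along +x shuts the drawer.
- holder: Slanted wooden holder, fixed: a 140 by 90 mm base with a light wood block 52 mm square whose round bore, 26 mm wide and 80 mm deep, leans 35 degrees from vertical towards the holder's own -x (roughly towards the robot). The block's top reaches about 120 mm above the table. Origin: on the table under the block.
- bore_bottom (a point): Centre of the bottom of the holder's bore.
- bore_mouth (a point): Centre of the mouth of the holder's bore, 80 mm up its axis from the bottom.
- dibber: Wooden dibber, brass point, 220 mm, 0.16 kg, point down in the bore, about 140 mm sticking out. Origin: at the point; z runs from the point to the handle end. Shaft 23 mm thick, round handle 25 mm thick from 100 to 195 mm, then a 31 mm knob. Weight centre about 70 mm from the point. A good grip: 145 mm from the point, fingers within 35 degrees of the dibber, closing along the holder's y.
- pot: Grey ceramic pot, 110 mm wide and 100 mm high, loose, at the left. Leave it. Origin: centre of its underside.
- cloche: Clear glass cloche, a dome 120 mm wide and 126 mm high with a ball on top, loose, at the right. Leave it. Origin: centre of its underside.

How it is judged:
On the way, in this order (a step that is already met when the one before it is completed fails the run):
1. the tin stands upright in the drawer, let go (x of tin in the frame of drawer_floor between -0.042 and 0.11 m and y of tin in the frame of drawer_floor between -0.075 and 0.075 m and z of tin in the frame of drawer_floor below 0.01 m and angle between tin's own z axis and vertical below 0.2 rad and contact force between the fingers and tin below 0.1 N), for 0.2 s.
2. the drawer is fully shut with the tin standing in it (all of step 1 and value of joint case_drawer0 below 0.006 m), for 0.2 s.
3. the dibber is drawn clear of the holder, held in the fingers, the drawer still shut (value of joint case_drawer0 below 0.006 m and distance between dibber and bore_bottom above 0.095 m and contact force between the fingers and dibber above 1 N and contact force between dibber and holder below 0.1 N), for 0.1 s.
At the end, for the whole second after the job is handed in: Tin upright (0.2 rad) on the drawer floor, let go; drawer within 6 mm of shut. Dibber gripped (over 1 N), still, clear of holder and tray, upright point down within 0.15 rad, its point 15 to 120 mm above the tray top and within 35 mm horizontally of its middle (all of step 2 and contact force between the fingers and dibber above 1 N and contact force between dibber and holder below 0.1 N and angle between dibber's own z axis and vertical below 0.15 rad and horizontal distance between dibber and tray_middle below 0.035 m and z of dibber in the frame of tray_middle between 0.015 and 0.12 m and contact force between dibber and tray below 0.1 N and linear speed of dibber below 0.03 m/s and angular speed of dibber below 0.3 rad/s); the arm keeps its last pose, push and grip.
It fails at once if the grey pot is moved by more than 30 mm or tipped (distance of pot from where it was at the start of the episode above 0.03 m or angle between pot's own z axis and vertical above 0.3 rad).
It fails at once if the glass cloche is moved by more than 30 mm or tipped (distance of cloche from where it was at the start of the episode above 0.03 m or angle between cloche's own z axis and vertical above 0.3 rad).
It also fails if it takes over 64 s, if anything falls off the work surface, if the arm or the gripper's body presses on something with over 40 N, if the wrist force passes 120 N, or if a joint passes its speed limit or range.

ROBOT

A 7-joint arm with a two-finger parallel gripper is mounted at the origin on the work surface. World frame = base frame: x ahead of the robot, y to its left, z up, the work surface at z = 0. Lengths are in m, angles in rad, forces in N, time in s.
With the tool pointing down it reaches from about 0.35 to 0.9 m from the base axis. Payload 7.2 kg.
Tool frame: the origin (TCP) lies on the centre line of the jaws, within the pads' length; the fingertips stand 14 mm ahead of it and the grasp point (between the pads) lies 5 mm behind it; z points along the fingers, y is the line along which they close (so a half turn about z gives the same grasp; the last joint's range is limited). The gripper opens to 88 mm and grips with 3 to 60 N. Pads are 20 mm wide; open, the fingers measure 115 mm over their backs; the gripper's body (75 mm by 178 mm) begins 61 mm behind the grasp point.
Start: joints at [-1.215, 0.411, -0.013, 1.596, 0.006, 1.134, -0.082], TCP at [0.257, 0.57, 0.237] pointing down, gripper open.
Joint ranges: [-2.95, 2.95], [-0.29, 1.99], [-1.47, 1.44], [0.14, 2.54], [-1.03, 4.17], [0.13, 1.85], [-2.86, 2.86]. Speed limits (rad/s): [2.39, 2.39, 3.01, 3.01, 3.14, 3.14, 3.14].

INTERFACE

Orientations are given as a unit quaternion [w, x, y, z].
In Python, from bench import sensors, viewer, manip gives the robot as it stands. The module is installed in compiled form; this text tells all that it offers.
- The arm moves only by the tool send_rows, never from a script. Its argument "steps" is a list of rows, each a list of 7 numbers: the turn, a rotation vector about the tool's x, y, z in units of 6 degrees (1.0 is 6 degrees), then the shift along the tool's x, y, z in units of 50 mm (1.0 is 50 mm), then the closure, from 0 (fully open) to 1 (shut). A call has 1 to 10 rows; each row shifts and turns the commanded pose from where the row before left it, along the tool's axes as they then stand; what a row does not reach is not made up. A row lasts 1/10 s, in which the tool goes at most 50 mm and 8.59 degrees, less where a joint would pass 70% of its speed; a pose out of reach is approached as far as the arm can. A call is refused whole if a number of a shift passes 1 or a number of a turn 1, either way. A call with a gripper value outside its range is refused whole. The fingers move at their own pace and stop on an object; "force" is the grip in N (left out, the last holds). Time passes only in rows, so rows that do not move let the fingers close. It gives the time, the measured TCP pose, the force, the opening and the grip force at its end, in the units of the state.
- sensors.sense(): the state, without advancing time (a new reading comes with each control period).
- viewer.get_image(name): name is "side" or "top" or "wrist"; returns a dict with "img" (400x640x3 uint8, red, green, blue), "K" (3x3 intrinsics, pixels), "pose" (4x4, takes a point from camera to world coordinates). Camera axes: x right, y up, looking along -z (the intrinsics and any distortion apply to the point x, -y, -z); pixel columns grow to the right and rows downward; lengths in m; the calibration is good to about 2 mm. A picture is of the moment at which its call begins. There is no depth.
- manip.hand_in(): hands the job in; it is judged then, once.
The state is a dict: "time": time; "qpos": joint angles; "joint_velocities": joint speeds; "effort": joint torques, N m; "position": TCP position; "eef_rot": TCP orientation; "ft_force": force on the tool from outside, world axes, zero at the start; "ft_torque": the same for the moment, N m; "finger_gap": finger opening in m; "finger_force": force on a finger pad.
Only numpy, scipy, OpenCV 4.12 (cv2) and the standard library are available. Lean on these libraries where they do the work, as an engineer would, in place of code of your own. Each camera call takes 0.05 s, during which the arm holds its last target. There are 200 camera calls.

## Working session

There is one attempt and no reset: what is moved stays moved. The work goes in short steps, Python scripts to look and compute and a tool call to move; the robot and the scene stay as the last step left them, time stands still between calls to the robot, and variables do not carry over. Pictures are saved under pics/ and viewed, at most 10 in all, crops included, and the job is handed in when it is done.

Besides the shell and the picture viewer there is one more tool, called after ">>>" as name(argument=value, ...), one argument or row to a line, values as JSON. send_rows: Moves the arm, as the interface text tells. Its arguments: {"type":"object","properties":{"steps":{"type":"array"},"force":{"type":"number"}},"required":["steps"]}

```bash
mkdir -p pics
python3 - <<'E'
from bench import sensors, viewer
import cv2, numpy as np, pickle
d={}
for n in ("side","top"):
    r=viewer.get_image(n); d[n]=r
    cv2.imwrite(f"pics/{n}0.png",r["img"][:,:,::-1]); print(n,np.round(r["K"],1).tolist(),np.round(r["pose"],3).tolist(),[k for k in r])
pickle.dump(d,open("im0.pkl","wb"))
s=sensors.sense(); print({k:np.round(v,3).tolist() for k,v in s.items()})
E
```

```text
side [[452.4, 0.0, 320.0], [0.0, 452.4, 195.5], [0.0, 0.0, 1.0]] [[0.934, 0.2, -0.296, 0.166], [-0.357, 0.474, -0.805, -1.284], [-0.021, 0.858, 0.514, 0.916], [0.0, 0.0, 0.0, 1.0]] ['img', 'K', 'pose']
top [[383.2, 0.0, 319.7], [0.0, 383.2, 203.9], [0.0, 0.0, 1.0]] [[-0.014, 0.993, -0.12, 0.471], [-1.0, -0.012, 0.019, 0.007], [0.017, 0.121, 0.993, 1.401], [0.0, 0.0, 0.0, 1.0]] ['img', 'K', 'pose']
{'time': 0.1, 'qpos': [-1.215, 0.412, -0.013, 1.597, 0.006, 1.134, -0.082], 'joint_velocities': [-0.0, -0.002, -0.0, -0.003, -0.0, 0.0, -0.001], 'effort': [0.004, -58.91, 0.645, -29.171, -0.054, 0.014, 0.0], 'position': [0.257, 0.569, 0.236], 'eef_rot': [-0.0, 0.21, 0.978, -0.001], 'ft_force': [0.228, 0.349, -0.6], 'ft_torque': [-0.026, -0.035, 0.001], 'finger_force': 0.0, 'finger_gap': 0.088}
```

View pics/top0.png

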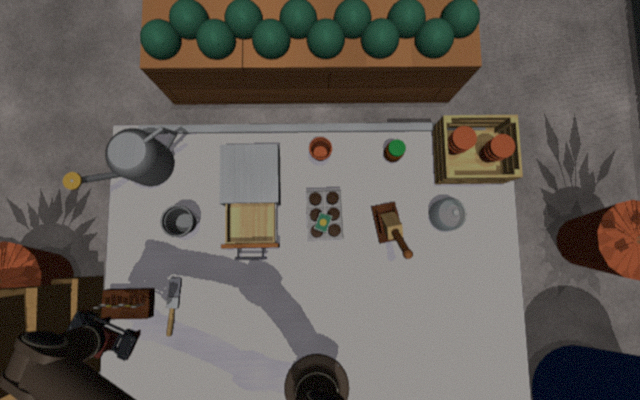

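View pics/side0.png

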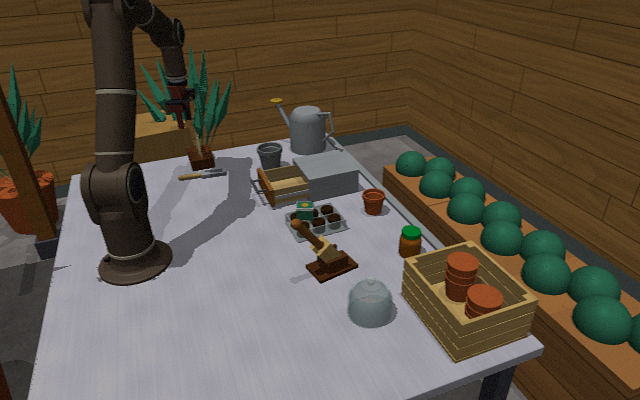

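The top view shows the tin at (322,222) on the tray, whose centre is at about (324,214). The drawer front is at (250,240), the handle at (252,256), the holder base at (388,222), the dibber knob at (407,253) and the cloche at (447,212). I'll enlarge both views.

Run:
```python
import cv2,pickle,numpy as np
d=pickle.load(open("im0.pkl","rb"))
def crop(n,x0,y0,w,h,s):
    im=np.clip(d[n]["img"][y0:y0+h,x0:x0+w,::-1].astype(float)*1.5,0,255).astype(np.uint8)
    im=cv2.resize(im,None,fx=s,fy=s,interpolation=cv2.INTER_CUBIC)
    for x in range(x0-x0%10+10,x0+w,10): cv2.putText(im,str(x),((x-x0)*s,8),0,.3,(0,255,255),1); cv2.line(im,((x-x0)*s,10),((x-x0)*s,16 if x%50 else 30),(0,255,255),1)
    for y in range(y0-y0%10+10,y0+h,10): cv2.putText(im,str(y),(0,(y-y0)*s+3),0,.3,(0,255,255),1); cv2.line(im,(20,(y-y0)*s),(26,(y-y0)*s),(0,255,255),1)
    cv2.imwrite(f"pics/{n}_c.png",im)
crop("top",215,138,198,130,4)
crop("side",245,145,125,140,4)
```

```text
(no output)
```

View pics/top_c.png

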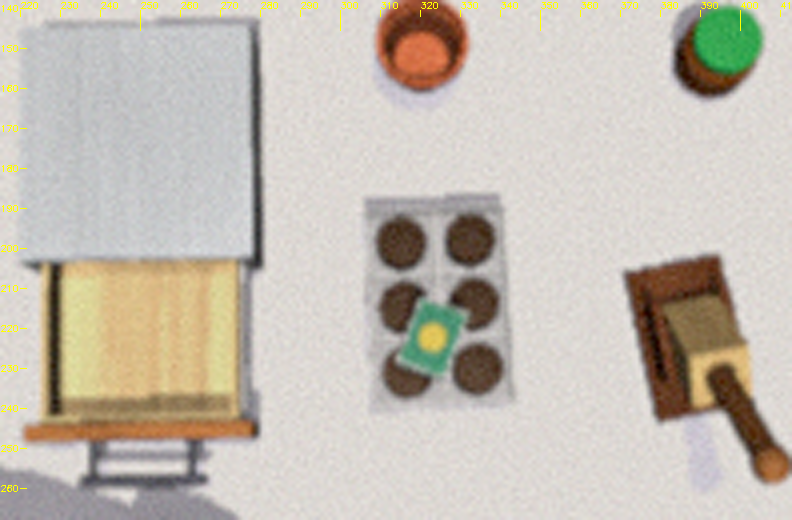

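View pics/side_c.png

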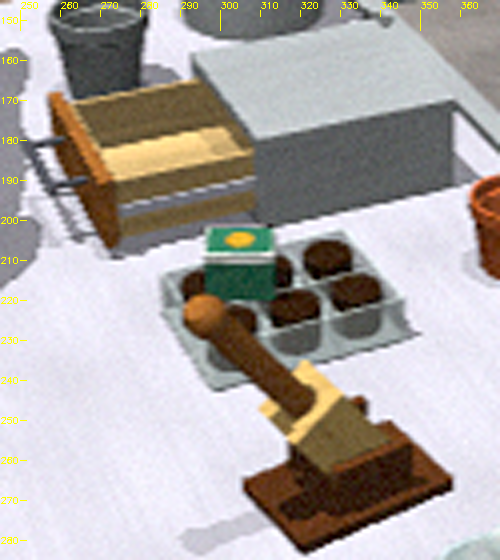

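The crops give these pixels. In top: brass disc (323.0,222.2), plug mean (324.9,214.5), handle ends (235.5,259)-(266.5,258), knob (408,254.2), bore mouth about (394.5,231). In side: disc (305.2,204.8), knob (295.8,223.2), mouth about (319,247).

```bash
cat > h.py <<'E'
import numpy as np,pickle
from scipy.spatial.transform import Rotation as R
from scipy.optimize import least_squares
def proj(c,p):
    q=(np.atleast_2d(p)-c["pose"][:3,3])@c["pose"][:3,:3]
    return np.c_[c["K"][0,0]*q[:,0]/-q[:,2]+c["K"][0,2], c["K"][1,1]*q[:,1]/q[:,2]+c["K"][1,2]]
def plane(c,uv,z):
    uv=np.atleast_2d(uv); K=c["K"]
    d=np.c_[(uv[:,0]-K[0,2])/K[0,0],-(uv[:,1]-K[1,2])/K[1,1],-np.ones(len(uv))]@c["pose"][:3,:3].T
    t=c["pose"][:3,3]; return t+d*((z-t[2])/d[:,2])[:,None]
def tri(cs,uvs):
    r=least_squares(lambda p:np.concatenate([proj(c,p)[0]-u for c,u in zip(cs,uvs)]),[.5,0,.1]); return r.x,np.abs(r.fun).max()
E
python3 - <<'E'
from h import *
d=pickle.load(open("im0.pkl","rb")); T,S=d["top"],d["side"]
t=lambda a:np.array(a)/4.+[215,138]; s=lambda a:np.array(a)/4.+[245,145]
np.set_printoptions(precision=4,suppress=True)
print("disc",tri([T,S],[t([432,337]),s([241,239])]), plane(T,t([432,337]),.095),plane(S,s([241,239]),.095))
c=plane(T,t([[425,297],[468,312],[440,376],[396,358]]),.095);print("tin corners",c, c.mean(0)); 
for a,b in((0,1),(1,2),(2,3),(3,0)): v=c[b]-c[a]; print(np.linalg.norm(v[:2]),np.degrees(np.arctan2(v[1],v[0])))
c=plane(T,t([[401,243],[470,240],[406,307],[474,304],[409,372],[478,369]]),.045);print("plugs",c.mean(0),c[4]-c[0],c[1]-c[0])
c=plane(T,t([[372,410],[514,402],[500,197],[366,200]]),.045);print("tray corners",c,c.mean(0))
c=plane(T,t([[82,484],[206,480]]),.062);print("handle",c,c.mean(0))
c=plane(T,t([[22,262],[258,262],[256,22],[22,25]]),.1);print("case",c)
c=plane(T,t([[24,440],[258,436]]),.02);print("front",plane(T,t([[24,428],[258,422]]),.088))
print("side front top corners",plane(S,s([[52,97],[106,185]]),.088), "side case top",plane(S,s([[258,138],[192,57],[455,100]]),.1))
k,e=tri([T,S],[t([772,465]),s([203,313])]);print("knob",k,e)
m,e=tri([T,S],[t([718,372]),s([298,402])]);print("mouth",m,e)
print(k-m,np.linalg.norm(k-m),np.degrees(np.arccos((k-m)[2]/np.linalg.norm(k-m))),np.degrees(np.arctan2(*(k-m)[1::-1])))
print("base",plane(T,t([[624,270],[720,254],[658,420]]),.015))
print("base S",plane(S,s([[244,486],[304,552],[452,484]]),.0))
print("pot/cloche",plane(T,[[181,221],[447,213]],.1))
E
```

```text
disc (array([ 0.5694, -0.0297,  0.092 ]), np.float64(0.7876970199595235)) [[ 0.5666 -0.0289  0.095 ]] [[ 0.5707 -0.0345  0.095 ]]
tin corners [[ 0.6009 -0.0234  0.095 ]
 [ 0.5876 -0.06    0.095 ]
 [ 0.5332 -0.0352  0.095 ]
 [ 0.5491  0.0021  0.095 ]] [ 0.5677 -0.0291  0.095 ]
0.038974923068753414 -110.05618696158382
0.05976635437052868 155.42616522160017
0.0404729153522209 66.98584655038015
0.05782030506123963 -26.163575137866317
plugs [ 0.5981 -0.0375  0.045 ] [-0.1151 -0.0056  0.    ] [ 0.002  -0.0617  0.    ]
tray corners [[ 0.5065  0.0236  0.045 ]
 [ 0.5118 -0.1017  0.045 ]
 [ 0.6952 -0.0932  0.045 ]
 [ 0.6938  0.027   0.045 ]] [ 0.6018 -0.0361  0.045 ]
handle [[0.4461 0.2739 0.062 ]
 [0.4479 0.1673 0.062 ]] [0.447  0.2206 0.062 ]
case [[0.6348 0.3195 0.1   ]
 [0.6323 0.1189 0.1   ]
 [0.8428 0.1202 0.1   ]
 [0.8421 0.3229 0.1   ]]
front [[0.4943 0.3183 0.088 ]
 [0.4966 0.1202 0.088 ]]
side front top corners [[0.4887 0.2996 0.088 ]
 [0.4914 0.1111 0.088 ]] side case top [[0.6416 0.1194 0.1   ]
 [0.6375 0.3061 0.1   ]
 [0.8426 0.1161 0.1   ]]
knob [ 0.4571 -0.2881  0.2088] 0.5324580912075305
mouth [ 0.5328 -0.2718  0.0987] 0.11151671362827642
[-0.0757 -0.0163  0.1101] 0.13458078100137263 35.13317664258963 -167.87755557385933
base [[ 0.6313 -0.2073  0.015 ]
 [ 0.645  -0.2958  0.015 ]
 [ 0.4947 -0.2339  0.015 ]]
base S [[ 0.4994 -0.2342  0.    ]
 [ 0.5156 -0.3228  0.    ]
 [ 0.6504 -0.2938  0.    ]]
pot/cloche [[ 0.5768  0.4515  0.1   ]
 [ 0.5924 -0.4548  0.1   ]]
```

The measurements agree with the known sizes. The tin is at (0.568,-0.029), with its long axis at about 156°, which is already the tool's x direction. The drawer centre line is y≈0.2205, and the dibber leans 35°. I'll move above the tin.

>>> send_rows(
  steps=[
    [0,0,0,-0.25,-0.2,-0.02,0],
    [0,0,0,-0.5,-0.4,-0.02,0],
    [0,0,0,-0.55,-0.44,-0.02,0],
    [0,0,0,-0.55,-0.44,-0.02,0],
    [0,0,0,-0.55,-0.44,-0.02,0],
    [0,0,0,-0.55,-0.44,-0.02,0],
    [0,0,0,-0.55,-0.44,-0.02,0],
    [0,0,0,-0.55,-0.44,-0.02,0],
    [0,0,0,-0.55,-0.44,-0.02,0],
    [0,0,0,-0.55,-0.44,-0.02,0],
  ],
  force=20,
)

```text
time: 1.1
position: [0.4074, 0.2733, 0.2467]
eef_rot: [-0.0, 0.211, 0.978, -0.0]
ft_force: [1.4, 0.3, 0.2]
finger_gap: 0.0876
finger_force: 0.0
```

>>> send_rows(
  steps=[
    [0,0,0,-0.55,-0.44,-0.02,0],
    [0,0,0,-0.55,-0.44,-0.02,0],
    [0,0,0,-0.55,-0.44,-0.02,0],
    [0,0,0,-0.55,-0.44,-0.02,0],
    [0,0,0,-0.55,-0.44,-0.02,0],
    [0,0,0,-0.55,-0.44,-0.02,0],
    [0,0,0,-0.55,-0.44,-0.02,0],
    [0,0,0,-0.55,-0.4,-0.02,0],
    [0,0,0,-0.48,-0.35,-0.02,0],
    [0,0,0,-0.1,-0.1,0,0],
  ],
)

```text
time: 2.1
position: [0.5535, -0.0102, 0.2557]
eef_rot: [0.0, 0.213, 0.977, -0.001]
ft_force: [-0.2, 0.6, -0.2]
finger_gap: 0.0879
finger_force: 0.0
```

```bash
cat > snap.py <<'E'
import sys,cv2; from h import *; from bench import sensors,viewer
np.set_printoptions(precision=4,suppress=True)
s=sensors.sense(); Rm=R.from_quat(np.array(s["eef_rot"])[[1,2,3,0]]).as_matrix()
print("t",s["time"],"pos",s["position"],"gap",s["finger_gap"],"ff",s["finger_force"],"F",s["ft_force"]);print(Rm);print("q",s["qpos"])
if len(sys.argv)>2:
    r=viewer.get_image(sys.argv[1]); pickle.dump((r,s),open(sys.argv[2]+".pkl","wb"))
    im=np.clip(r["img"][:,:,::-1]*1.4,0,255).astype(np.uint8); im=cv2.copyMakeBorder(im,0,0,0,0,0)
    for x in range(0,640,50): cv2.line(im,(x,0),(x,6),(0,255,255),1)
    for y in range(0,400,50): cv2.line(im,(0,y),(6,y),(0,255,255),1)
    cv2.imwrite(f"pics/{sys.argv[2]}.png",im); print(r["K"][0],r["pose"])
E
python3 snap.py wrist w1
```

```text
t 2.1 pos [ 0.5535 -0.0102  0.2557] gap 0.08792105230092884 ff 0.0 F [-0.1545  0.5996 -0.1722]
[[-0.9093  0.416   0.0005]
 [ 0.416   0.9093 -0.0015]
 [-0.0011 -0.0011 -1.    ]]
q [-0.3507  0.276   0.3496  1.7666 -0.1024  1.1166  1.1733]
[304.5809   0.     319.3979] [[ 0.4163 -0.878  -0.2363  0.4892]
 [ 0.9092  0.4016  0.1096  0.0202]
 [-0.0014 -0.2604  0.9655  0.4034]
 [ 0.      0.      0.      1.    ]]
```

View pics/w1.png

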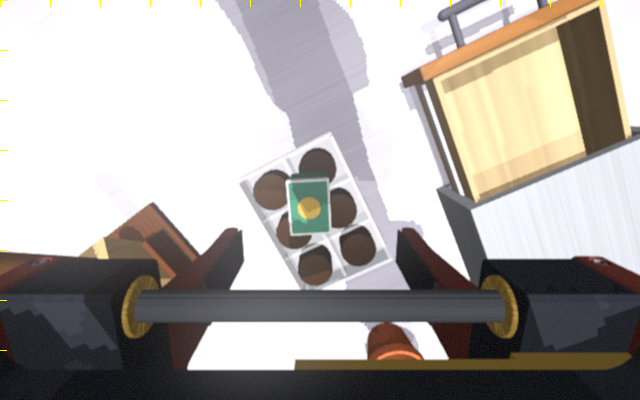

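The wrist view shows the tin's top face with corners at (288,180), (328,174), (330,232) and (291,236), and its disc at (309,208). The drawer front's corner is at (404,80) and the case front's near corner at (440,188).

Run:
```python
from h import *
np.set_printoptions(precision=4,suppress=True)
W,s=pickle.load(open("w1.pkl","rb"))
print("disc",plane(W,[309,208],.095))
c=plane(W,[[288,180],[328,174],[330,232],[291,236]],.095);print(c,c.mean(0))
for a,b in((0,1),(1,2),(2,3),(3,0)): v=c[b]-c[a]; print(np.linalg.norm(v[:2]),np.degrees(np.arctan2(v[1],v[0])))
c=plane(W,[[271,189],[317,165],[295,229],[341,208],[315,265],[357,245]],.045);print("plugs",c.mean(0))
print("case front corner",plane(W,[[440,188],[470,205],[632,130]],.1)); print("front out near/in",plane(W,[[404,78],[420,82],[600,4]],.088))
print("tool x angle",np.degrees(np.arctan2(.416,-.9093)))
```

```text
disc [[ 0.5681 -0.0285  0.095 ]]
[[ 0.5318 -0.0354  0.095 ]
 [ 0.5433  0.0047  0.095 ]
 [ 0.602  -0.0193  0.095 ]
 [ 0.5886 -0.0597  0.095 ]] [ 0.5664 -0.0274  0.095 ]
0.04165501762661548 74.06089769848552
0.06343625833488996 -22.22685719139236
0.04246672161502059 -108.32252272169448
0.061773232024618825 156.87923450133877
plugs [ 0.5961 -0.0336  0.045 ]
case front corner [[0.6031 0.1029 0.1   ]
 [0.6332 0.1253 0.1   ]
 [0.6257 0.2908 0.1   ]]
front out near/in [[0.4893 0.1097 0.088 ]
 [0.4991 0.1225 0.088 ]
 [0.5044 0.2945 0.088 ]]
tool x angle 155.4161528036551
```

>>> send_rows(
  steps=[
    [0,0,-0.35,-0.2,-0.1,0.2,0],
    [0,0,0,-0.2,-0.1,0.5,0],
    [0,0,0,0,0,0.6,0],
    [0,0,0,0,0,0.4,0],
    [0,0,0,0,0,0.2,0],
    [0,0,0,0,0,0,0],
    [0,0,0,0,0,0,0],
  ],
)

```text
time: 2.85
position: [0.5678, -0.0222, 0.1615]
eef_rot: [0.0, 0.192, 0.981, 0.0]
ft_force: [0.0, -0.3, -0.5]
finger_gap: 0.0877
finger_force: 0.0
```

```bash
python3 snap.py
```

```text
t 2.85 pos [ 0.5678 -0.0222  0.1615] gap 0.08766191833611274 ff 0.0 F [ 0.0485 -0.2754 -0.4813]
[[-0.9262  0.3771  0.0008]
 [ 0.3771  0.9262  0.0003]
 [-0.0006  0.0006 -1.    ]]
q [-0.296   0.4     0.3254  1.8385 -0.1566  0.9272  1.2838]
```

>>> send_rows(
  steps=[
    [0,0,0,-0.04,-0.12,0.3,0],
    [0,0,0,0,0,0.5,0],
    [0,0,0,0,0,0.5,0],
    [0,0,0,0,0,0.3,0],
    [0,0,0,0,0,0.13,0],
    [0,0,0,0,0,0,0],
    [0,0,0,0,0,0,1],
    [0,0,0,0,0,0,1],
    [0,0,0,0,0,0,1],
    [0,0,0,0,0,0,1],
  ],
)

```text
time: 3.85
position: [0.5675, -0.0288, 0.0747]
eef_rot: [0.0, 0.192, 0.981, 0.0]
ft_force: [0.1, 0.8, -0.0]
finger_gap: 0.0597
finger_force: 0.0
```

>>> send_rows(
  steps=[
    [0,0,0,0,0,0,1],
    [0,0,0,0,0,0,1],
    [0,0,0,0,0,-0.2,1],
  ],
)

```text
time: 4.15
position: [0.5662, -0.0288, 0.0833]
eef_rot: [-0.001, 0.192, 0.981, -0.0]
ft_force: [-0.4, -0.4, -1.8]
finger_gap: 0.0439
finger_force: 19.9
```

>>> send_rows(
  steps=[
    [0,0,0,0,0,-0.5,1],
    [0,0,0,0,0,-0.6,1],
    [0,0,-0.6,0,0,-0.4,1],
    [0,0,-0.9,0,0,-0.2,1],
    [0,0,-0.9,0,0,0,1],
    [0,0,-0.8,0,0.2,0,1],
    [0,0,-0.5,0,0.4,0,1],
    [0,0,0,0.03,0.5,0,1],
    [0,0,0,0.03,0.5,0,1],
    [0,0,0,0,0.5,0,1],
  ],
)

```text
time: 5.15
position: [0.566, 0.0783, 0.1693]
eef_rot: [-0.0, -0.0, 1.0, 0.0]
ft_force: [0.3, 0.9, -2.2]
finger_gap: 0.0436
finger_force: 19.9
```

>>> send_rows(
  steps=[
    [0,0,0,0,0.5,0,1],
    [0,0,0,0,0.5,0,1],
    [0,0,0,0,0.5,0,1],
    [0,0,0,0,0.5,0,1],
    [0,0,0,0,0.4,0,1],
    [0,0,0,0,0.3,0,1],
    [0,0,0,0,0.1,0,1],
    [0,0,0,0,0,0,1],
    [0,0,0,0,0,0,1],
  ],
)

```text
time: 6.05
position: [0.5666, 0.2149, 0.1691]
eef_rot: [-0.0, 0.0, 1.0, -0.0]
ft_force: [0.9, -0.8, -2.3]
finger_gap: 0.0444
finger_force: 19.9
```

```bash
python3 snap.py wrist w2
```

```text
t 6.05 pos [0.5666 0.2149 0.1691] gap 0.04440482279143651 ff 19.935824275016785 F [ 0.9247 -0.8391 -2.2529]
[[-1.      0.0008 -0.0001]
 [ 0.0008  1.     -0.0008]
 [ 0.0001 -0.0008 -1.    ]]
q [-0.5759  0.4438  0.1802  1.729  -0.0921  0.9775  1.2088]
[304.5809   0.     319.3979] [[ 0.001  -0.9658 -0.2591  0.496 ]
 [ 1.      0.0006  0.0017  0.2159]
 [-0.0015 -0.2591  0.9658  0.3169]
 [ 0.      0.      0.      1.    ]]
```

View pics/w2.png

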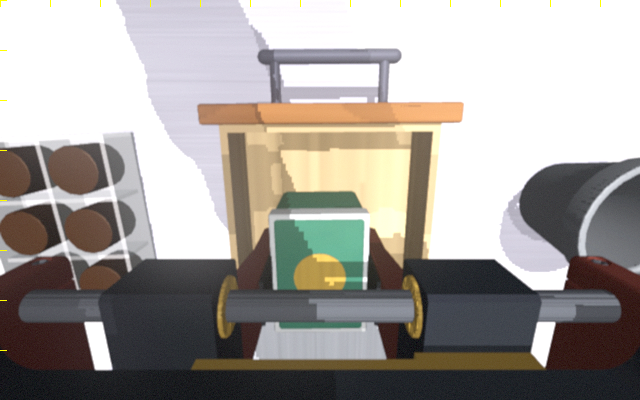

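The wrist view shows the tin held level over the open drawer. The handle centre is at (330,56), giving y≈0.222, and the front's outer edge is at row 104, giving x≈0.486. The target is about (0.563,0.2215), so I'll lower there.

>>> send_rows(
  steps=[
    [0,0,0,0.07,0.13,0.2,1],
    [0,0,0,0,0,0.4,1],
    [0,0,0,0,0,0.5,1],
    [0,0,0,0,0,0.5,1],
    [0,0,0,0,0,0.4,1],
    [0,0,0,0,0,0.2,1],
    [0,0,0,0,0,0.1,1],
    [0,0,0,0,0,0,1],
    [0,0,0,0,0,0,1],
  ],
)

```text
time: 7.0
position: [0.5636, 0.2227, 0.0549]
eef_rot: [0.001, -0.0, 1.0, 0.0]
ft_force: [-0.5, 0.3, -1.1]
finger_gap: 0.0439
finger_force: 19.9
```

>>> send_rows(
  steps=[
    [0,0,0,0,0,0.05,1],
    [0,0,0,0,0,0,1],
    [0,0,0,0,0,0,1],
  ],
)

```text
time: 7.3
position: [0.5632, 0.2226, 0.052]
eef_rot: [0.0, -0.0, 1.0, 0.0]
ft_force: [0.7, -0.4, -1.8]
finger_gap: 0.0441
finger_force: 19.9
```

>>> send_rows(
  steps=[
    [0,0,0,0,0,0,0.3],
    [0,0,0,0,0,0,0.15],
    [0,0,0,0,0,0,0],
    [0,0,0,0,0,0,0],
    [0,0,0,0,0,0,0],
    [0,0,0,0,0,0,0],
  ],
)

```text
time: 7.9
position: [0.5631, 0.2226, 0.0517]
eef_rot: [0.0, -0.0, 1.0, 0.0]
ft_force: [-0.1, -0.4, 0.8]
finger_gap: 0.0865
finger_force: 0.0
```

>>> send_rows(
  steps=[
    [0,0,0,0,0,-0.2,0],
    [0,0,0,0,0,-0.5,0],
    [0,0,0,0,0,-0.6,0],
    [0,0,0,0,0,-0.6,0],
    [0,0,0,0.2,0,-0.5,0.5],
    [0,0,0,0.4,0,0,1],
    [0,0,0,0.6,0,0,1],
    [0,0,0,0.7,0,0,1],
    [0,0,0,0.6,0,0,1],
    [0,0,0,0.4,0,0,1],
  ],
)

```text
time: 8.9
position: [0.4161, 0.2224, 0.1724]
eef_rot: [-0.0, -0.001, 1.0, 0.0]
ft_force: [-0.2, 0.6, 0.1]
finger_gap: 0.0433
finger_force: 0.0
```

>>> send_rows(
  steps=[
    [0,0,0,0.25,0,0,1],
    [0,0,0,0,0,0,1],
    [0,0,0,0,0,0,1],
  ],
)

```text
time: 9.2
position: [0.4065, 0.2227, 0.1722]
eef_rot: [0.001, -0.0, 1.0, 0.0]
ft_force: [-0.8, -0.4, 0.2]
finger_gap: 0.0191
finger_force: 0.0
```

```bash
python3 snap.py wrist w3
```

```text
t 9.2 pos [0.4065 0.2227 0.1722] gap 0.01911670644957704 ff 0.0 F [-0.8203 -0.4199  0.2143]
[[-1.     -0.0003  0.0013]
 [-0.0003  1.      0.0007]
 [-0.0013  0.0007 -1.    ]]
q [-0.7338  0.2082  0.1471  2.0589 -0.0393  0.8756  1.0064]
[304.5809   0.     319.3979] [[-0.     -0.9655 -0.2605  0.3356]
 [ 1.     -0.     -0.      0.2234]
 [ 0.     -0.2605  0.9655  0.3199]
 [ 0.      0.      0.      1.    ]]
```

View pics/w3.png

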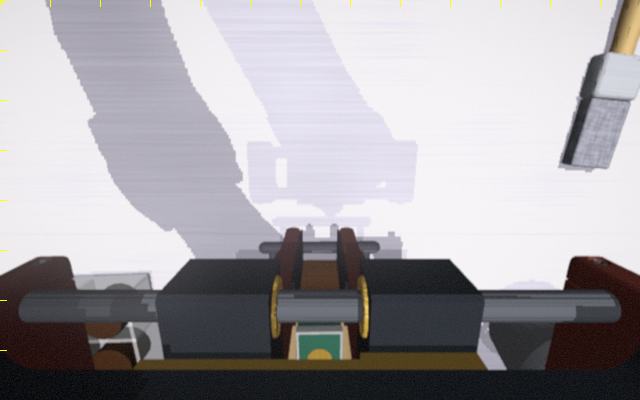

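The wrist view shows the tin standing upright in the drawer at (320,345) and the handle bar at row 247, giving x≈0.45. I'll lower in front of it and push.

>>> send_rows(
  steps=[
    [0,0,0,0,0,0.3,1],
    [0,0,0,0,0,0.5,1],
    [0,0,0,0,0,0.6,1],
    [0,0,0,0,0,0.5,1],
    [0,0,0,0,0,0.36,1],
    [0,0,0,-0.2,0,0,1],
    [0,0,0,-0.2,0,0,1],
    [0,0,0,-0.2,0,0,1],
    [0,0,0,-0.2,0,0,1],
    [0,0,0,-0.2,0,0,1],
  ],
)

```text
time: 10.25
position: [0.4569, 0.2227, 0.0594]
eef_rot: [0.0, -0.0, 1.0, 0.0]
ft_force: [-2.2, 0.4, 0.3]
finger_gap: 0.0005
finger_force: 0.7
```

>>> send_rows(
  steps=[
    [0,0,0,-0.2,0,0,1],
    [0,0,0,-0.2,0,0,1],
    [0,0,0,-0.2,0,0,1],
    [0,0,0,-0.2,0,0,1],
    [0,0,0,-0.2,0,0,1],
    [0,0,0,-0.2,0,0,1],
    [0,0,0,-0.2,0,0,1],
  ],
)

```text
time: 10.95
position: [0.5263, 0.2226, 0.0586]
eef_rot: [-0.0, -0.0, 1.0, 0.0]
ft_force: [-1.3, 1.2, 1.0]
finger_gap: 0.0004
finger_force: 0.7
```

>>> send_rows(
  steps=[
    [0,0,0,-0.2,0,0,1],
    [0,0,0,-0.2,0,0,1],
    [0,0,0,-0.2,0,0,1],
    [0,0,0,-0.1,0,0,1],
  ],
)

```text
time: 11.35
position: [0.5618, 0.2222, 0.0586]
eef_rot: [0.0, 0.0, 1.0, -0.0]
ft_force: [-1.3, 0.7, 0.5]
finger_gap: 0.0
finger_force: 0.6
```

>>> send_rows(
  steps=[
    [0,0,0,-0.1,0,0,1],
    [0,0,0,-0.1,0,0,1],
  ],
)

```text
time: 11.55
position: [0.5707, 0.2223, 0.0586]
eef_rot: [-0.0, -0.0, 1.0, -0.0]
ft_force: [-1.1, 0.1, 0.6]
finger_gap: 0.0004
finger_force: 0.6
```

>>> send_rows(
  steps=[
    [0,0,0,-0.08,0,0,1],
    [0,0,0,-0.08,0,0,1],
  ],
)

```text
time: 11.75
position: [0.5716, 0.2223, 0.0582]
eef_rot: [-0.007, -0.001, 1.0, -0.001]
ft_force: [-34.3, -3.5, 30.1]
finger_gap: 0.0005
finger_force: 17.1
```

>>> send_rows(
  steps=[
    [0,0,0,-0.06,0,0,1],
    [0,0,0,-0.06,0,0,1],
  ],
)

```text
time: 11.95
position: [0.5718, 0.2223, 0.0582]
eef_rot: [-0.013, -0.001, 1.0, -0.002]
ft_force: [-50.7, -5.2, 44.6]
finger_gap: 0.0005
finger_force: 25.8
```

The drawer hit its stop with TCP x≈0.5715. I'll back off and rise.

>>> send_rows(
  steps=[
    [0,0,0,0.2,0,0,1],
    [0,0,0,0.2,0,0,1],
    [0,0,0,0.2,0,0,1],
    [0,0,0,0.3,0,0,1],
    [0,0,0,0.3,0,-0.3,1],
    [0,0,0,0.4,0,-0.5,1],
    [0,0,0,0.4,0,-0.6,1],
    [0,0,0,0.3,0,-0.6,1],
    [0,0,0,0,0,-0.4,1],
    [0,0,0,0,0,0,1],
  ],
)

```text
time: 12.95
position: [0.471, 0.2234, 0.1817]
eef_rot: [0.003, -0.0, 1.0, 0.002]
ft_force: [0.2, 0.3, -0.5]
finger_gap: 0.0008
finger_force: 0.0
```

```bash
python3 snap.py top t2
python3 - <<'E'
import cv2,pickle,numpy as np
r,_=pickle.load(open("t2.pkl","rb")); im=np.clip(r["img"][138:268,215:415,::-1]*1.5,0,255).astype(np.uint8)
cv2.imwrite("pics/t2c.png",cv2.resize(im,None,fx=4,fy=4,interpolation=cv2.INTER_CUBIC))
E
```

```text
t 12.95 pos [0.471  0.2234 0.1817] gap 0.0007511131566240207 ff 0.0 F [ 0.205   0.3319 -0.4747]
[[-1.     -0.0004  0.0055]
 [-0.0004  1.      0.0034]
 [-0.0055  0.0034 -1.    ]]
q [-0.6616  0.2885  0.1532  1.9243 -0.0546  0.9263  1.0891]
[383.1542   0.     319.6613] [[-0.0145  0.9926 -0.1205  0.4712]
 [-0.9997 -0.0123  0.019   0.0066]
 [ 0.0174  0.1207  0.9925  1.4011]
 [ 0.      0.      0.      1.    ]]
```

View pics/t2c.png

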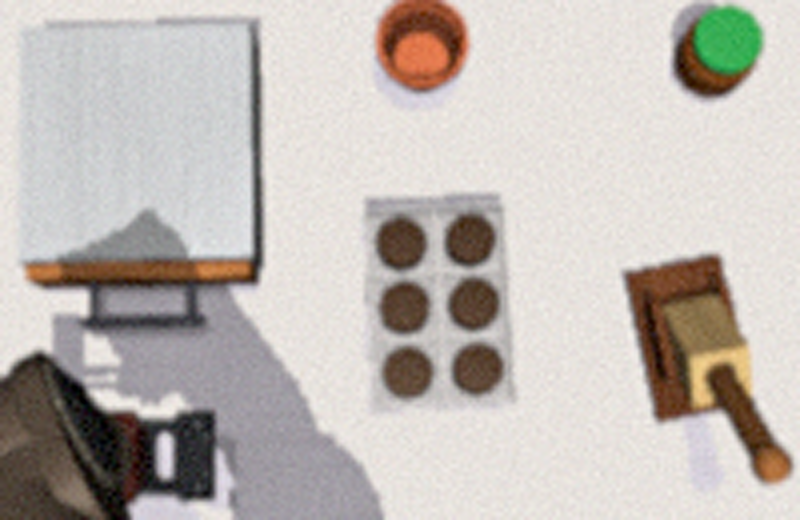

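The top view shows the drawer front flush with the case, the handle at crop row 320, the tray empty and the holder unchanged. The shut TCP of 0.5715 matches a front at x≈0.622.

For the dibber I'll grip 155 mm from the point, with the tool 5° off vertical, which is 30° off the dibber axis. That keeps the knob clear of the gripper's body. First I'll move above it and look.

>>> send_rows(
  steps=[
    [0,0,0,0,0,-0.5,0.5],
    [0,0,0,0,-0.2,-0.7,0],
    [0,0,0,0,-0.4,-0.7,0],
    [0,0,0,0,-0.6,-0.4,0],
    [0,0,0,0,-0.7,-0.1,0],
    [0,0,0,0,-0.7,0,0],
    [0,0,0,0,-0.7,0,0],
    [0,0,0,0,-0.7,0,0],
    [0,0,0,0,-0.7,0,0],
    [0,0,0,0,-0.7,0,0],
  ],
)

```text
time: 14.0
position: [0.4694, -0.0491, 0.2974]
eef_rot: [-0.001, 0.0, 1.0, -0.0]
ft_force: [-0.0, 0.9, 0.3]
finger_gap: 0.0768
finger_force: 0.0
```

>>> send_rows(
  steps=[
    [0,0,0,-0.05,-0.7,0,0],
    [0,0,0,-0.05,-0.7,0,0],
    [0,0,0,-0.05,-0.7,0,0],
    [0,0,0,-0.05,-0.7,0,0],
    [0,0,0,-0.05,-0.7,0,0],
    [0,0,0,0,-0.6,0,0],
    [0,0,-0.5,0,-0.4,0,0],
    [0,-0.4,-0.8,0,-0.2,0,0],
    [0,-0.43,-0.65,0,0,0,0],
    [0,0,0,0,0,0,0],
  ],
)

```text
time: 15.0
position: [0.4813, -0.2838, 0.2973]
eef_rot: [0.043, -0.101, 0.994, 0.001]
ft_force: [-0.6, 0.6, 0.4]
finger_gap: 0.0879
finger_force: 0.0
```

```bash
python3 snap.py wrist w4
```

```text
t 15.0 pos [ 0.4813 -0.2838  0.2973] gap 0.0878590872493941 ff 0.0 F [-0.6448  0.6022  0.4175]
[[-0.976  -0.2008  0.0849]
 [-0.2005  0.9796  0.0115]
 [-0.0854 -0.0058 -0.9963]]
q [ 0.0474  0.2182  0.518   1.7579 -0.1787  1.1327  2.3958]
[304.5809   0.     319.3979] [[-0.2005 -0.9206 -0.335   0.3998]
 [ 0.9797 -0.1907 -0.0621 -0.2987]
 [-0.0067 -0.3407  0.9402  0.4385]
 [ 0.      0.      0.      1.    ]]
```

View pics/w4.png

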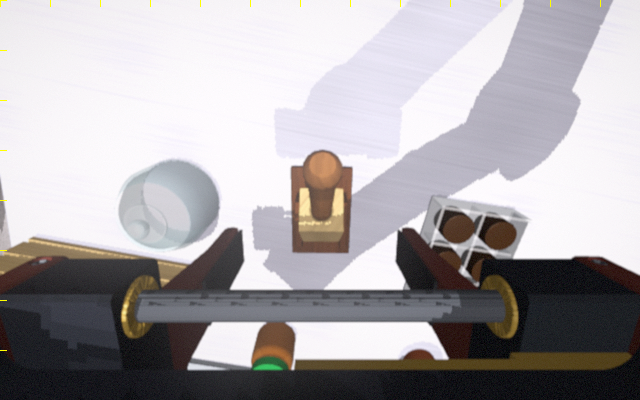

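The wrist view shows the dibber aligned with the image column at 321: knob centre at (322,170), shaft entering the bore near (321,215), holder base upright in the picture. I'll check this against the model.

Run:
```python
from h import *; import cv2
np.set_printoptions(precision=4,suppress=True)
d=pickle.load(open("im0.pkl","rb")); T,S=d["top"],d["side"]; W,s=pickle.load(open("w4.pkl","rb"))
im=W["img"].astype(int); 
sub=cv2.cvtColor(W["img"],cv2.COLOR_RGB2HSV)[145:195,295:350]; print(W["img"][170,322],sub[25,27])
t=lambda a:np.array(a)/4.+[215,138]; s_=lambda a:np.array(a)/4.+[245,145]
k,e=tri([T,S,W],[t([772,465]),s_([203,313]),[322,170]]);print("knob3",k,e)
k,e=tri([T,W],[t([772,465]),[322,170]]);print("knobTW",k,e)
k,e=tri([S,W],[s_([203,313]),[322,170]]);print("knobSW",k,e)
m,e=tri([S,W],[s_([298,402]),[321,214]]);print("mouth",m,e)
pos=s["position"];q=np.array(s["eef_rot"])[[1,2,3,0]];Rm=R.from_quat(q).as_matrix()
psi=np.arctan2(-Rm[1,0],-Rm[0,0]);print("psi",np.degrees(psi))
for kk in ([.4571,-.2881,.2088],tri([T,S,W],[t([772,465]),s_([203,313]),[322,170]])[0]):
    a=np.array([-np.sin(.611)*np.cos(np.radians(11.7)),-np.sin(.611)*np.sin(np.radians(11.7)),np.cos(.611)])
    P=kk-.052*a; print("proj knob,P,mouth",proj(W,[kk,P,kk-.127*a]),"P",P,"tip",kk-.207*a)
    tgt=P-.003*Rm[:,2]; print("shift units",Rm.T@(tgt-pos)/.05)
```

```text
[145 105  75] [ 13 123 145]
knob3 [ 0.4572 -0.2866  0.2083] 0.6245305099566849
knobTW [ 0.4559 -0.2868  0.2135] 0.10287589292067878
knobSW [ 0.4575 -0.2865  0.2072] 0.49546467038885567
mouth [ 0.5371 -0.2708  0.0994] 1.29906430818437
psi 11.609732843194266
proj knob,P,mouth [[319.9998 169.6745]
 [320.2721 189.4017]
 [320.5305 208.1221]] P [ 0.4863 -0.2821  0.1662] tip [ 0.5734 -0.264   0.0393]
shift units [0.1198 0.0285 2.5619]
proj knob,P,mouth [[321.8391 169.9862]
 [321.7887 189.6204]
 [321.7408 208.2676]] P [ 0.4864 -0.2806  0.1657] tip [ 0.5735 -0.2625  0.0388]
shift units [0.1133 0.057  2.5718]
```

>>> send_rows(
  steps=[
    [0,0,0,0.11,0.05,0.2,0],
    [0,0,0,0,0,0.4,0],
    [0,0,0,0,0,0.5,0],
    [0,0,0,0,0,0.5,0],
    [0,0,0,0,0,0.4,0],
    [0,0,0,0,0,0.2,0],
    [0,0,0,0,0,0.2,0],
    [0,0,0,0,0,0.15,0],
    [0,0,0,0,0,0,0],
    [0,0,0,0,0,0,0],
  ],
)

```text
time: 16.05
position: [0.488, -0.2799, 0.1715]
eef_rot: [0.044, -0.102, 0.994, 0.001]
ft_force: [0.9, -0.2, 0.1]
finger_gap: 0.0877
finger_force: 0.0
```

>>> send_rows(
  steps=[
    [0,0,0,0.04,0,0.04,0],
    [0,0,0,0,0,0,0.4],
    [0,0,0,0,0,0,0.7],
    [0,0,0,0,0,0,1],
    [0,0,0,0,0,0,1],
    [0,0,0,0,0,0,1],
    [0,0,0,0,0,0,1],
    [0,0,0,0,0,0,1],
    [0,0,0,0,0,0,1],
    [0,0,0,0,0,0,1],
  ],
  force=40,
)

```text
time: 17.05
position: [0.4862, -0.2804, 0.1691]
eef_rot: [0.044, -0.102, 0.994, 0.001]
ft_force: [1.0, -0.4, -0.9]
finger_gap: 0.0236
finger_force: 39.9
```

>>> send_rows(
  steps=[
    [0,0,0,0.05,0,-0.087,1],
    [0,0,0,0.1,0,-0.173,1],
    [0,0,0,0.1,0,-0.173,1],
    [0,0,0,0,0,0,1],
  ],
)

```text
time: 17.45
position: [0.4711, -0.2834, 0.1909]
eef_rot: [0.044, -0.102, 0.994, 0.001]
ft_force: [0.2, 0.8, -1.8]
finger_gap: 0.0237
finger_force: 39.9
```

```bash
python3 snap.py
```

```text
t 17.45 pos [ 0.4711 -0.2834  0.1909] gap 0.0236856409083009 ff 39.91776466369629 F [ 0.2053  0.8177 -1.7709]
[[-0.9755 -0.2019  0.0869]
 [-0.2017  0.9794  0.0115]
 [-0.0875 -0.0063 -0.9961]]
q [ 0.0898  0.3097  0.4906  1.9158 -0.2564  0.898   2.4849]
```

>>> send_rows(
  steps=[
    [0,0,0,0.1,0,-0.173,1],
    [0,0,0,0.16,0,-0.277,1],
    [0,0,0,0.16,0,-0.277,1],
    [0,0,0,0.16,0,-0.277,1],
    [0,0,0,0.16,0,-0.277,1],
    [0,0,0,0.16,0,-0.277,1],
    [0,0,0,0.05,0,-0.4,1],
    [0,0,0,0,0,-0.4,1],
    [0,0,0,0,0,-0.2,1],
    [0,0,0,0,0,0,1],
  ],
)

```text
time: 18.45
position: [0.4149, -0.2944, 0.3143]
eef_rot: [0.045, -0.102, 0.994, 0.001]
ft_force: [0.4, -0.6, -1.5]
finger_gap: 0.0238
finger_force: 39.9
```

```bash
python3 snap.py
```

```text
t 18.45 pos [ 0.4149 -0.2944  0.3143] gap 0.023806952319826873 ff 39.9155330657959 F [ 0.4204 -0.5944 -1.51  ]
[[-0.9752 -0.2028  0.0886]
 [-0.2027  0.9792  0.0108]
 [-0.0889 -0.0075 -0.996 ]]
q [ 0.0726  0.1021  0.5387  1.8396 -0.1225  1.1501  2.4291]
```

>>> send_rows(
  steps=[
    [0,0,0,-0.15,0.2,-0.1,1],
    [0,0,0,-0.3,0.35,0,1],
    [0,0,0,-0.36,0.44,0,1],
    [0,0,0,-0.36,0.44,0,1],
    [0,0,0,-0.36,0.44,0,1],
    [0,0,0,-0.36,0.44,0,1],
    [0,0,0,-0.36,0.44,0,1],
    [0,0,0,-0.36,0.44,0,1],
    [0,0,0,-0.36,0.44,0,1],
    [0,0,0,-0.36,0.44,0,1],
  ],
)

```text
time: 19.45
position: [0.5353, -0.0597, 0.3297]
eef_rot: [0.042, -0.102, 0.994, 0.002]
ft_force: [0.8, -0.6, -1.0]
finger_gap: 0.0237
finger_force: 39.9
```

>>> send_rows(
  steps=[
    [0,0,0,-0.25,0.3,0,1],
    [0,0.3,0,-0.1,0.1,0,1],
    [0,0.6,0,0,0,0,1],
    [0,0.7,0,0,0,0,1],
    [0,0.7,0,0,0,0,1],
    [0,0.7,0,0,0,0,1],
    [0,0.6,0,0,0,0,1],
    [0,0.4,0,0,0,0,1],
    [0,0,0,0,0,0,1],
    [0,0,0,0,0,0,1],
  ],
)

```text
time: 20.45
position: [0.5483, -0.0378, 0.3312]
eef_rot: [-0.164, -0.1, 0.981, -0.02]
ft_force: [-0.5, 0.0, -1.8]
finger_gap: 0.0236
finger_force: 39.9
```

```bash
python3 snap.py
```

```text
t 20.45 pos [ 0.5483 -0.0378  0.3312] gap 0.02362824072664978 ff 39.91747319698334 F [-0.452   0.0044 -1.8164]
[[-0.9258 -0.203  -0.3188]
 [-0.1899  0.9792 -0.0719]
 [ 0.3267 -0.006  -0.9451]]
q [-0.2731  0.4292  0.3248  1.4195 -0.0468  1.6357  1.8245]
```

>>> send_rows(
  steps=[
    [0,0,0,-0.15,-0.02,0.1,1],
    [0,0,0,-0.27,-0.03,0.2,1],
    [0,0,0,-0.3,-0.03,0.22,1],
    [0,0.2,0,-0.3,-0.03,0.22,1],
    [0,0.4,0,-0.25,-0.03,0.18,1],
    [0,0.5,0,-0.1,-0.01,0.07,1],
    [0,0.4,0,0,0,0,1],
    [0,0.33,0,0,0,0,1],
    [0,0,0,0,0,0,1],
    [0,0,0,0,0,0,1],
  ],
)

```text
time: 21.45
position: [0.5973, -0.0359, 0.2614]
eef_rot: [-0.257, -0.098, 0.961, -0.029]
ft_force: [0.5, 0.2, -1.4]
finger_gap: 0.0238
finger_force: 39.9
```

```bash
python3 snap.py side s2
python3 - <<'E'
import cv2,pickle,numpy as np
from bench import viewer
a,_=pickle.load(open("s2.pkl","rb")); b=viewer.get_image("top"); pickle.dump(b,open("t3.pkl","wb"))
f=lambda im,x,y:cv2.resize(np.clip(im[y:y+140,x:x+95,::-1]*1.4,0,255).astype(np.uint8),None,fx=4,fy=4,interpolation=cv2.INTER_CUBIC)
cv2.imwrite("pics/fin.png",np.hstack([f(a["img"],265,120),f(b["img"],260,130)]))
E
```

```text
t 21.45 pos [ 0.5973 -0.0359  0.2614] gap 0.02379391170129752 ff 39.91896986961365 F [ 0.507   0.1765 -1.377 ]
[[-0.8484 -0.2029 -0.4889]
 [-0.1728  0.9792 -0.1067]
 [ 0.5004 -0.006  -0.8658]]
q [-0.2406  0.69    0.3208  1.2256 -0.0656  1.7618  1.8408]
[452.3808   0.     319.9906] [[ 0.9339  0.2004 -0.2961  0.1659]
 [-0.3569  0.4738 -0.8051 -1.2836]
 [-0.0211  0.8575  0.514   0.9163]
 [ 0.      0.      0.      1.    ]]
```

View pics/fin.png

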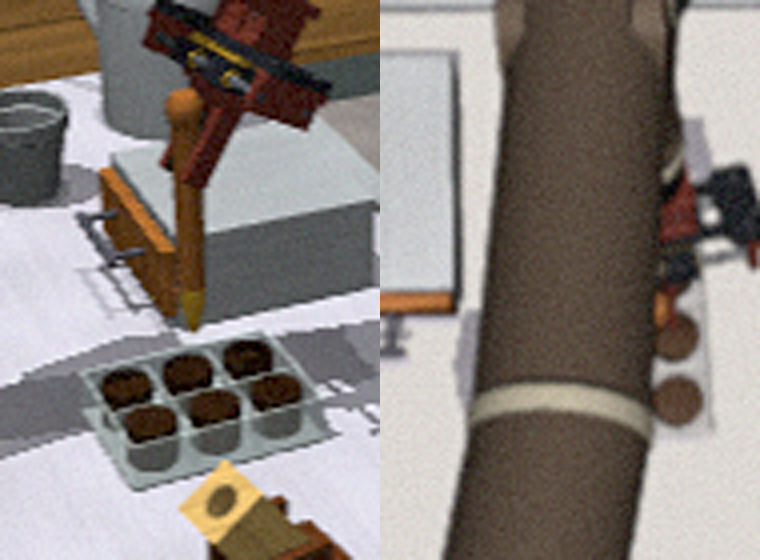

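The side crop shows the dibber held nearly upright over the tray, with its tip at full-frame pixel (313.2,202.5) and its knob at (311.2,146). The drawer front is flush, and the bore is empty.

Run:
```python
from h import *
np.set_printoptions(precision=4,suppress=True)
S,s=pickle.load(open("s2.pkl","rb")); Rm=R.from_quat(np.array(s["eef_rot"])[[1,2,3,0]]).as_matrix()
P=s["position"]+.003*Rm[:,2]
def dib(t): 
    a=R.from_rotvec([0,np.radians(t),0]).apply([.5,0,-np.sqrt(.75)])@Rm.T; return a
for t in (-8,-4,0,4,8):
    a=dib(t); print(t,a,proj(S,[P-.155*a,P+.052*a]).round(1).tolist(),"tip",P-.155*a)
f=lambda p:np.concatenate([proj(S,p[:3])[0]-[313.2,202.5],proj(S,p[:3]+.207*dib(p[3]))[0]-[311.2,146.2],[(p[:3]+.155*dib(p[3])-P)@Rm[:,1]*100]])
r=least_squares(f,[.6,-.03,.1,0]);print(r.x,r.fun)
```

```text
-8 [-0.137  -0.0223  0.9903] [[317.7, 199.2], [308.3, 146.7]] tip [ 0.617  -0.0328  0.1053]
-4 [-0.0691 -0.0082  0.9976] [[315.0, 200.4], [309.3, 146.3]] tip [ 0.6065 -0.035   0.1042]
0 [-0.0008  0.006   1.    ] [[312.4, 201.4], [310.2, 146.0]] tip [ 0.5959 -0.0371  0.1038]
4 [0.0675 0.0202 0.9975] [[309.7, 202.3], [311.2, 145.8]] tip [ 0.5853 -0.0393  0.1042]
8 [0.1355 0.0342 0.9902] [[307.0, 202.9], [312.2, 145.6]] tip [ 0.5748 -0.0415  0.1053]
[ 0.5977 -0.0389  0.1019  0.3431] [-0.1583 -0.4583  0.1114  0.3992 -0.2108]
```

The fit puts the tilt below 1° and the tip at (0.598,-0.039,0.102). That is within about 5 mm of the tray's middle and 57 mm above its top. I'll let it settle, then hand in.

>>> send_rows(
  steps=[
    [0,0,0,0,0,0,1],
    [0,0,0,0,0,0,1],
    [0,0,0,0,0,0,1],
    [0,0,0,0,0,0,1],
    [0,0,0,0,0,0,1],
  ],
)

```text
time: 22.05
position: [0.597, -0.0358, 0.2629]
eef_rot: [-0.257, -0.098, 0.961, -0.029]
ft_force: [-0.4, 0.2, -2.1]
finger_gap: 0.0235
finger_force: 39.9
```

```bash
python3 -c "
from bench import manip; print(manip.hand_in())"
```

```text
the job is handed in; nothing more can be done
None
```

The job is handed in, with no verdict returned: by my measurements the tin was standing in the drawer when I shut it, and the dibber is held upright with its point about 57 mm above the middle of the seed tray.

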